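Find the socket that fits the chassis nut

TASK

Three sockets stand on the bench and one of them fits the shrouded nut at the right-hand end of the row in the open chassis (in front of the circuit board): find it by trying them on, and finish with the one that fits pushed fully home over that nut, upright and still held in the gripper - do not let go of it. Leave the other two sockets standing upright on the bench, and do not disturb the other things lying about.

Things in the scene. Friction and masses are not known exactly. Their poses are not given: they have to be found in the camera images.
- chassis: Open aluminium chassis fixed to the bench, 226 x 346 mm (x, y); origin at the centre of its underside, x away from its front panel (the side towards the robot). Deck 45 mm above the bench, side and far walls 60 mm, front panel 66 mm. Along its y, at x -35 mm, a row of three steel hex nuts: y -115, -25, +65 mm; one each of 16, 22 and 28 mm across flats, in an order that is not told.
- terminal (a point): The nut to work on, at the -y (right) end of the row, before the circuit board. Point on its axis at deck level, axes as the chassis'. Fixed, 12 mm tall, chamfered, thin stud end 3 mm higher; two flats face +y and -y. Round it a black shroud 18 mm high, 3.6 mm wider inside than the nose of the socket that fits.
- nut_top (a point): Centre of the top of that nut, 12 mm above the deck. The fitting socket goes down until its lower face meets the deck. One that is too small stops on the nut (lower face 12 mm above the deck); one that is too large stops on the shroud's rim (18 mm above the deck).
- board (a point): Centre of the low brown circuit board on the deck behind the nut to work on: 85 x 130 mm (x, y), 18 mm high with its components; point at deck level.
- transformer (a point): Black ring transformer on the deck behind the +y nut, 84 mm across, 45 mm high; point on its axis at deck level.
- socket_small_mid (a point): The small of three loose steel sockets, upright, mouth down, 62 mm tall, for the 16 mm nut. Point at its centre, 31 mm above its lower face. Lower 32 mm: round nose 26 mm in diameter, hex mouth 18.5 mm across flats, 32 mm deep. Upper 30 mm: solid hex grip 26 mm across flats, in line with the mouth; two flats face its +y and -y. About 110 g.
- socket_middle_mid (a point): The middle of three loose steel sockets, upright, mouth down, 62 mm tall, for the 22 mm nut. Point at its centre, 31 mm above its lower face. Lower 32 mm: round nose 33 mm in diameter, hex mouth 24.5 mm across flats, 32 mm deep. Upper 30 mm: solid hex grip 33 mm across flats, in line with the mouth; two flats face its +y and -y. About 170 g.
- socket_large_mid (a point): The large of three loose steel sockets, upright, mouth down, 62 mm tall, for the 28 mm nut. Point at its centre, 31 mm above its lower face. Lower 32 mm: round nose 40 mm in diameter, hex mouth 30.5 mm across flats, 32 mm deep. Upper 30 mm: solid hex grip 40 mm across flats, in line with the mouth; two flats face its +y and -y. About 240 g.
- tin: Small closed steel tin, bystander, 45 mm in diameter, 17 mm high, origin at the centre of its underside.
- wrench: Spanner lying flat, bystander, 150 mm long along its x, 38 mm wide, 8 mm thick, origin at the middle of its underside.
- screwdriver: Black-handled screwdriver lying along its x, bystander, 180 mm long, 26 mm thick, origin under its middle.
- multimeter: Yellow hand multimeter lying flat, bystander, 150 x 75 x 42 mm, origin at the centre of its underside.
- mug: White mug, bystander, 80 mm in diameter, 90 mm high, handle to its +y, origin at the centre of its underside.
- spool: Small spool standing on its flange, bystander, 56 mm in diameter, 40 mm high, origin at the centre of its underside.

How it is judged:
By the outcome, as a careful person would: the job done as asked, in the order asked, and still so for the second after the job is handed in, while the arm keeps its last pose, push and grip.
It also fails if it takes over 64 s, if anything falls off the work surface, if the arm or the gripper's body presses on something with over 40 N, if the wrist force passes 120 N, or if a joint passes its speed limit or range.

ROBOT

A 7-joint arm with a two-finger parallel gripper is mounted at the origin on the work surface. World frame = base frame: x ahead of the robot, y to its left, z up, the work surface at z = 0. Lengths are in mm, angles in degrees, forces in N, time in s.
With the tool pointing down it reaches from about 425 to 925 mm from the base axis. Payload 6.8 kg.
Tool frame: the origin (TCP) lies on the centre line of the jaws, within the pads' length; the fingertips stand bot.tips_ahead ahead of it and the grasp point (between the pads) is the TCP (bot.tips_ahead is the distance from the TCP to the fingertips, in mm); y points along the fingers, z is the direction in which the jaws open and shut, and the axes are right-handed (so a half turn about y gives the same grasp; the last joint's range is limited). The gripper opens to 85 mm and grips with 20 to 120 N. Pads are 22 mm wide; open, the fingers measure 114 mm over their backs; the gripper's body (76 mm by 85 mm) begins 54 mm behind the grasp point. The pads swing forward as they close: fully open they stand 13 mm farther back than shut.
Start: joints at [59.066, 27.33, 1.283, 89.118, -0.659, 63.558, -4.761], TCP at [282.502, -613.057, 250.308] pointing down, gripper open.
Joint ranges: [-169.35, 169.35], [-19.33, 120.38], [-80.79, 83.38], [13.8, 139.57], [-78.32, 258.32], [9.67, 109.79], [-169.56, 169.56]. Speed limits (degrees/s): [136.94, 136.94, 180, 180, 180, 180, 180].

INTERFACE

Orientations are given as [roll, pitch, yaw] about the fixed x, y, z axes, in that order (R = Rz(yaw) Ry(pitch) Rx(roll)).
In Python, from workcell import bot gives the robot as it stands.
- The arm moves only by the shell command python3 -m inch 'ROWS' [FORCE]. ROWS is a JSON object of lists of equal length, an entry for each row: "xyz": the shift along the tool's x, y, z in mm, a list of three; "yaw": the turn about the tool's y in degrees; "claw": the opening, from 0 (shut) to 1 (fully open). A call has 1 to 12 rows; each row shifts and turns the commanded pose from where the row before left it, along the tool's axes as they then stand; what a row does not reach is not made up. A row lasts 1/10 s, in which the tool goes at most 50 mm and 8.59 degrees, less where a joint would pass 70% of its speed; a pose out of reach is approached as far as the arm can. A call with a gripper value outside its range is refused whole. The fingers move at their own pace and stop on an object; FORCE is the grip in N (left out, the last holds). Time passes only in rows, so rows that do not move let the fingers close. It gives the time, the measured TCP pose, the force and the opening at its end, in the units of the state.
- bot.read_state(): the state, without advancing time (a new reading comes with each control period).
- bot.get_image(name): name is "scene" or "top" or "wrist"; returns a dict with "img" (420x560x3 uint8, red, green, blue), "fx", "fy", "cx", "cy" (pixels), "rvec" (rotation vector, rad) and "tvec" (3), from world to camera coordinates, as OpenCV has them. Camera axes: x right, y down, z forward; pixel columns grow to the right and rows downward; lengths in mm; the calibration is good to about 2 mm. A picture is of the moment at which its call begins. There is no depth.
- bot.sign_off(): hands the job in, once; it reports no verdict.
Trained networks look in a picture, given as the dict that the camera call returned (one of the last four; its "shot" number tells which), for a name from the list of things; names that differ only in an ending like _2 or _b are one class to them, and where a whole thing is asked for, a point or a joint stands for the part that bears it (a point fixed in the world has none). Each returns a list of dicts, best first, with "p" (0 to 1); they miss things now and then, are a little off and sometimes report something else, mostly with a low value. They report only what shows in the picture. A call takes as long as a camera call.
- bot.spot_in(label, picture): "point" ([column, row] in pixels, amid what is visible of it).
The state is a dict: "time": time; "q": joint angles; "joint_vel": joint speeds; "joint_torque": joint torques, N m; "tool_pos": TCP position; "orientation": TCP orientation; "contact_force": force on the tool from outside, world axes, zero at the start; "wrist_torque": the same for the moment, N m; "grip_width": opening from 0.0 (shut) to 1.0 (fully open).
Only numpy, scipy, OpenCV 4.12 (cv2) and the standard library are available. Lean on these libraries where they do the work, as an engineer would, in place of code of your own. Each camera call takes 0.05 s, during which the arm holds its last target. There are 200 camera calls.

## Working session

There is one attempt and no reset: what is moved stays moved. The work goes in short steps, Python scripts to look and compute and a shell command to move; the robot and the scene stay as the last step left them, time stands still between calls to the robot, and variables do not carry over. Pictures are saved under pics/ and viewed, about 8 in all and at most 12, crops included, and the job is handed in when it is done.

```bash
ls; mkdir -p pics; cat > h.py <<'E'
import numpy as np, cv2
from scipy.spatial.transform import Rotation as Rn
from workcell import bot
def save(p,n): cv2.imwrite('pics/'+n,p['img'][:,:,::-1])
def cam(p):
    R=cv2.Rodrigues(np.array(p['rvec'],float))[0]; t=np.array(p['tvec'],float).ravel(); return R,t
def ray(p,px):
    R,t=cam(p); d=np.array([(px[0]-p['cx'])/p['fx'],(px[1]-p['cy'])/p['fy'],1.]); return -R.T@t, R.T@d
def atz(p,px,z):
    c,d=ray(p,px); return c+d*(z-c[2])/d[2]
def proj(p,X):
    R,t=cam(p); x=R@np.array(X,float)+t; return [p['fx']*x[0]/x[2]+p['cx'],p['fy']*x[1]/x[2]+p['cy']]
def tri(obs):
    A=np.zeros((3,3));b=np.zeros(3);L=[]
    for p,px in obs:
        c,d=ray(p,px);d=d/np.linalg.norm(d);M=np.eye(3)-np.outer(d,d);A+=M;b+=M@c;L.append((c,M))
    X=np.linalg.solve(A,b); return X,[float(np.linalg.norm(M@(X-c))) for c,M in L]
E
python3 - <<'E'
from h import *
print(bot.read_state(), bot.tips_ahead)
s=bot.get_image('scene');t=bot.get_image('top');w=bot.get_image('wrist')
for p,n in((s,'s0.png'),(t,'t0.png')): save(p,n); print(n,p['fx'],ray(p,(280,210)))
for l in 'chassis terminal nut_top board transformer socket_small_mid socket_middle_mid socket_large_mid tin wrench screwdriver multimeter mug spool'.split():
    o=[]
    for p in(s,t,w):
        r=bot.spot_in(l,p); print(l,p['shot'],[(np.round(a['point']).tolist(),round(a['p'],2)) for a in r[:3]])
        if r and p is not w: o.append((p,r[0]['point']))
    if len(o)==2: X,e=tri(o); print('   ',X.round(1),np.round(e,1))
E
```

```text
pics
{'time': 0.0, 'q': array([59.0671451 , 27.37242506,  1.27997699, 89.17732599, -0.65909201,
       63.55852793, -4.76438724]), 'joint_vel': array([-0.07488594,  0.05265478, -0.03687909,  0.0390172 , -0.0454717 ,
        0.00073173,  0.02753888]), 'joint_torque': array([-1.09996501e-03, -5.96448040e+01,  1.60743713e+00, -2.81195194e+01,
        1.23511639e-02,  9.44337604e-03,  2.14606445e-05]), 'tool_pos': array([ 282.23928569, -612.55427695,  249.3723955 ]), 'orientation': array([-9.01006798e+01, -7.22312038e-03, -1.55262764e+02]), 'contact_force': array([-0.2728002 , -0.54273884,  0.37353161]), 'wrist_torque': array([-0.01699612, -0.05439328, -0.03269734]), 'grip_width': 1.000600280009195} 19.0
s0.png 382.32161780517436 (array([ 865.84665863, -436.36633733,  854.76989202]), array([-0.25400422,  0.41193279, -0.87516894]))
t0.png 381.471862234901 (array([ 437.0641899 ,  -66.02966779, 1145.60721349]), array([ 1.76813990e-01,  9.75881080e-04, -9.84445047e-01]))
chassis 1 [([315.0, 135.0], 0.92)]
chassis 2 [([184.0, 227.0], 0.83), ([324.0, 194.0], 0.38)]
chassis 3 []
    [585.2 217.
[... 1054 characters left out ...]
 252.0], 0.67), ([202.0, 214.0], 0.58), ([318.0, 134.0], 0.23)]
tin 2 [([326.0, 231.0], 0.51), ([313.0, 264.0], 0.3)]
tin 3 []
    [ 574.1 -203.4   13.8] [1.4 1.4]
wrench 1 [([155.0, 256.0], 0.79)]
wrench 2 [([357.0, 280.0], 0.88)]
wrench 3 []
    [ 428.9 -295.7   -8.5] [3.1 3.1]
screwdriver 1 [([263.0, 334.0], 0.76)]
screwdriver 2 [([361.0, 175.0], 0.64)]
screwdriver 3 []
    [ 749.4 -314.5    5.6] [0.5 0.5]
multimeter 1 [([131.0, 354.0], 0.87)]
multimeter 2 []
multimeter 3 []
mug 1 [([336.0, 240.0], 0.96)]
mug 2 [([276.0, 162.0], 0.57)]
mug 3 []
    [782.2 -53.8  42.3] [0.6 0.6]
spool 1 [([213.0, 362.0], 0.69)]
spool 2 [([398.0, 189.0], 0.9)]
spool 3 []
    [ 698.9 -417.3   31.4] [0.5 0.5]
```

View pics/s0.png

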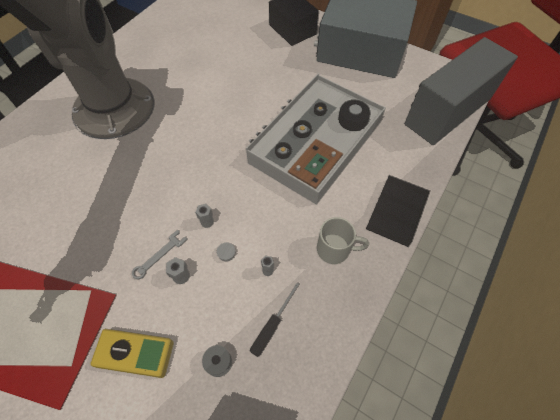

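View pics/t0.png

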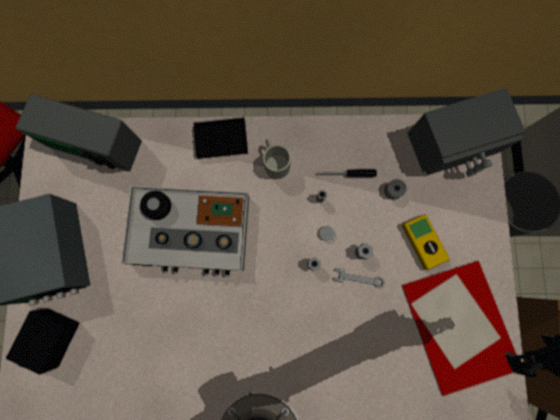

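The scene picture shows sockets at scene (267,264), (204,214) and (177,270), which are top (321,196), (313,264) and (364,251). The chassis target nut is at top (224,242) and scene (283,151). I'll check these by triangulating.

```bash
cat >> h.py <<'E'
def plan(x,y,z,yaw=None):
    s=bot.read_state(); p=s['tool_pos']; yw=s['orientation'][2]
    if yaw is None: yaw=yw
    dy=(yaw-yw+90)%180-90
    R=Rn.from_euler('xyz',s['orientation'],degrees=True).as_matrix()
    d=np.array([x,y,z])-p
    R2=Rn.from_euler('z',dy,degrees=True).as_matrix()@R
    print('t',round(s['time'],2),'pos',p.round(1),'ori',np.round(s['orientation'],2),'F',np.round(s['contact_force'],1),'w',round(s['grip_width'],3))
    print('  shift first:',(R.T@d).round(1),'| turn',round(-dy,2),'| shift after turn:',(R2.T@d).round(1))
E
python3 - <<'E'
from h import *
s=bot.get_image('scene');t=bot.get_image('top')
for n,a,b in(('nut',(283,151),(224,242)),('nut2',(302,129),(193,240)),('nut3',(320,109),(162,238)),('small top',(267,259),(321,193)),('mid top',(204,210),(315,263)),('large top',(177,265),(362,247)),('tin',(226,252),(326,234))):
    X,e=tri([(s,a),(t,b)]);print(n,X.round(1),np.round(e,1))
for px in((132,187),(249,192),(244,271),(123,265)): print('rim t',atz(t,px,60).round())
for px in((320,77),(384,108),(316,197),(249,140)): print('rim s',atz(s,px,60).round())
plan(540,-230,330)
w=bot.get_image('wrist'); c,d=ray(w,(280,210)); print('wrist cam',c.round(),d.round(2),w['fx'])
E
```

```text
nut [542.4  98.6  46.2] [1.3 1.3]
nut2 [548.2 188.   49.6] [1.1 1.1]
nut3 [554.4 278.2  49.8] [0.8 0.8]
small top [ 679.1 -184.4   67.4] [1. 1.]
mid top [ 481.1 -160.7   61. ] [2.5 2.5]
large top [ 521.5 -298.3   65.6] [3.5 3.5]
tin [ 568.9 -202.1    1.2] [0.9 0.9]
rim t [704. 370.  60.]
rim t [686.  25.  60.]
rim t [458.  38.  60.]
rim t [476. 382.  60.]
rim s [497. 381.  60.]
rim s [708. 368.  60.]
rim s [690.  15.  60.]
rim s [453.  74.  60.]
t 2.35 pos [ 282.5 -613.1  250.3] ori [ -90.      0.   -155.26] F [-0.3  0.6 -0.4] w 1.003
  shift first: [-394.2  -79.7 -240.2] | turn -0.0 | shift after turn: [-394.2  -79.7 -240.2]
wrist cam [ 344. -584.  374.] [-0.24 -0.12 -0.96] 375.3505966850835
```

```bash
python3 -m inch '{"xyz":[[-38,-8,-18],[-38,-8,-18],[-38,-8,-18],[-38,-8,-18],[-38,-8,-18],[-38,-8,-18],[-38,-8,-18],[-38,-8,-18],[-38,-8,-18],[-38,-8,-18],[0,0,0],[0,0,0]],"yaw":[0,0,0,0,0,0,0,0,0,0,0,0],"claw":[1,1,1,1,1,1,1,1,1,1,1,1]}' 60
python3 - <<'E'
from h import *
w=bot.get_image('wrist'); save(w,'w1.png'); np.savez('w1.npz',**{k:np.array(v) for k,v in w.items()})
for l in ('socket_small_mid','socket_middle_mid','socket_large_mid'):
    r=bot.spot_in(l,w); print(l,[(np.round(a['point']).tolist(),round(a['p'],2)) for a in r[:3]])
plan(520,-130,300,177)
E
```

```text
time: 3.6
tool_pos: [553.0, -289.5, 330.4]
orientation: [-90.0, 0.0, -155.1]
contact_force: [-0.4, -0.2, -0.1]
grip_width: 1.001
socket_small_mid [([235.0, 13.0], 0.59)]
socket_middle_mid [([5.0, 23.0], 0.69), ([145.0, 183.0], 0.57)]
socket_large_mid []
t 3.8 pos [ 551.1 -292.2  330. ] ori [-9.0000e+01 -6.0000e-02 -1.5542e+02] F [0.8 0.1 0.1] w 0.998
  shift first: [ -39.2   30.  -160.5] | turn 27.58 | shift after turn: [  39.5   30.  -160.4]
```

View pics/w1.png

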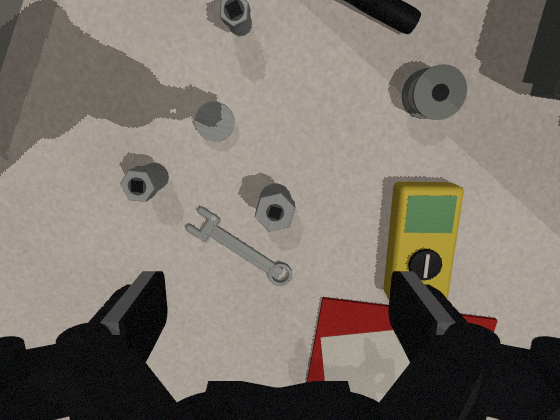

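Tops of the sockets in w1: large (275,211), middle (137,186), small (234,9), all with clear surroundings. Next I turn to the chassis' heading and take a second view that takes in the nut.

```bash
python3 -m inch '{"xyz":[[0,0,0],[0,0,0],[0,0,0],[0,0,0],[2,0,-42],[2,0,-42],[2,0,-42],[2,0,-42],[2,0,-42],[2,0,-42],[0,0,0],[0,0,0]],"yaw":[6.9,6.9,6.9,6.9,0,0,0,0,0,0,0,0],"claw":[1,1,1,1,1,1,1,1,1,1,1,1]}'
python3 - <<'E'
from h import *
w=bot.get_image('wrist'); save(w,'w2.png'); np.savez('w2.npz',**{k:np.array(v) for k,v in w.items()})
E
```

```text
time: 5.0
tool_pos: [552.7, -38.4, 330.3]
orientation: [-90.0, -0.0, 177.2]
contact_force: [-0.3, 0.3, 0.8]
grip_width: 0.997
```

View pics/w2.png

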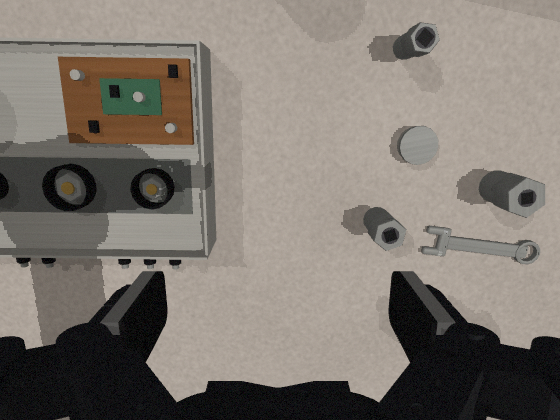

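Tops in w2: middle (391,236), large (527,198), small (427,37). The target shroud is at (152,188) and the next one at (68,187) is larger, so the target isn't the large nut. Next: measure sizes and zoom in.

```bash
python3 - <<'E'
from h import *
L=lambda n:{k:v for k,v in np.load(n).items()}
a,b=L('w1.npz'),L('w2.npz')
t=bot.get_image('top'); s=bot.get_image('scene')
for n,p,q in(('large',(275,211),(527,198)),('mid',(137,186),(390,235)),('small',(234,9),(426,37))):
    X,e=tri([(a,p),(b,q)]); print(n,X.round(1),np.round(e,1),'w2@62',atz(b,q,62).round(1),'w1@62',atz(a,p,62).round(1),'top px',np.round(proj(t,X)),'scene',np.round(proj(s,X)))
for n,px in(('nut',(152,188)),('nut2',(68,187))): print(n,atz(b,px,60).round(1))
X,e=tri([(b,(152,188)),(t,(224,242))]);print(X,e)
z=[atz(b,p,63)for p in((131,188),(174,188),(42,187),(96,187))];print('outer d',np.linalg.norm(z[1]-z[0]),np.linalg.norm(z[3]-z[2]))
im=b['img'][150:230,0:200,::-1]; 
im2=b['img'][160:260,360:560,::-1]
cv2.imwrite('pics/c1.png',np.vstack([cv2.resize(im,None,fx=4,fy=4,interpolation=2),np.clip(cv2.resize(im[:,:,:],None,fx=4,fy=4,interpolation=2)*1.,0,255)[:0].astype(np.uint8)]))
cv2.imwrite('pics/c1.png',np.vstack([np.clip(cv2.resize(im,None,fx=4,fy=4,interpolation=2).astype(float)*1.8,0,255).astype(np.uint8)[:300],cv2.resize(im2,(800,400),interpolation=2)[:300]]))
E
```

```text
large [ 513.  -304.1   63.1] [0.9 0.9] w2@62 [ 511.8 -305.    62. ] w1@62 [ 513.7 -304.2   62. ] top px [365. 251.] scene [174. 265.]
mid [ 476.9 -159.2   61.8] [0. 0.] w2@62 [ 476.9 -159.2   62. ] w1@62 [ 477.  -159.3   62. ] top px [314. 264.] scene [202. 209.]
small [ 676.6 -186.7   63.7] [0.1 0.1] w2@62 [ 676.8 -187.3   62. ] w1@62 [ 676.9 -186.4   62. ] top px [322. 194.] scene [266. 260.]
nut [542.4  96.8  60. ]
nut2 [548.  186.4  60. ]
[541.14166986  97.05664736  56.52116274] [1.048693903218116, 1.0486939032180456]
outer d 45.721625601640014 57.3525634797747
```

View pics/c1.png

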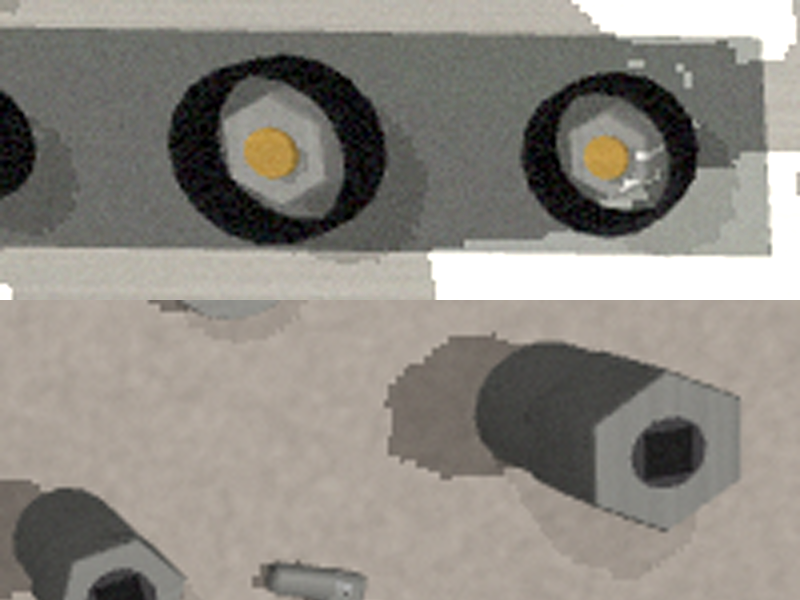

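Nut sizes by picture: the next nut is about 28 mm and the target about 0.74 of it, roughly 21 mm, so I try the middle socket first. Next is a close look at it, which gives its yaw and the clearance to the spanner.

```bash
python3 -m inch '{"xyz":[[14,26,25],[14,26,25],[14,26,25],[14,26,25],[14,26,25],[0,0,0],[0,0,0]],"yaw":[0,0,0,0,0,0,0],"claw":[1,1,1,1,1,1,1]}'
python3 - <<'E'
from h import *
w=bot.get_image('wrist'); save(w,'w3.png'); np.savez('w3.npz',**{k:np.array(v) for k,v in w.items()})
plan(477,-159,200,177); print(proj(w,(477,-159.2,62)))
E
```

```text
time: 5.85
tool_pos: [476.0, -161.3, 200.0]
orientation: [-90.0, -0.1, 176.9]
contact_force: [0.2, 0.9, 0.8]
grip_width: 1.003
t 5.9 pos [ 477.2 -160.4  200.7] ori [-9.0000e+01  5.0000e-02  1.7703e+02] F [-0.1  0.7  0.5] w 0.997
  shift first: [ 0.2  0.7 -1.4] | turn 0.03 | shift after turn: [ 0.2  0.7 -1.4]
[np.float64(274.6579798134859), np.float64(202.3158229404638)]
```

View pics/w3.png

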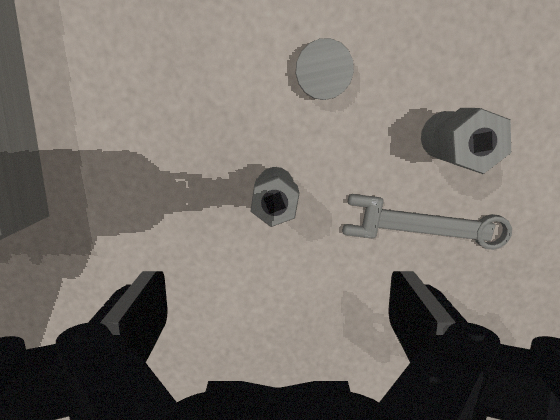

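```bash
cat >> h.py <<'E'
from scipy.optimize import minimize
def hexfit(p,X,af,z,z2=None):
    """gradient fit of hexagon outline (af across flats, height z) -> x,y,yaw of flat normal (mod 60, 90=+y)"""
    g=cv2.GaussianBlur(p['img'],(0,0),1.2).astype(float)
    gm=sum(np.hypot(cv2.Sobel(g[:,:,i],6,1,0),cv2.Sobel(g[:,:,i],6,0,1)) for i in range(3))
    k=np.arange(6)*np.pi/3; u=np.linspace(.05,.95,12)
    def f(v):
        a=np.deg2rad(v[2]+30)+k; c=np.c_[v[0]+af/3**.5*np.cos(a),v[1]+af/3**.5*np.sin(a),np.full(6,z)]
        P=np.array([c[i]*(1-s)+c[(i+1)%6]*s for i in range(6) for s in u])
        q=np.array([proj(p,x) for x in P],np.float32)
        return -np.minimum(cv2.remap(gm.astype(np.float32),q[:,0],q[:,1],1),250).mean()
    best=min((f((X[0]+dx,X[1]+dy,y)),X[0]+dx,X[1]+dy,y) for y in range(60,120,3) for dx in(-2,0,2) for dy in(-2,0,2))
    r=minimize(f,best[1:],method='Nelder-Mead',options=dict(initial_simplex=[np.array(best[1:])+d for d in([0,0,0],[2,0,0],[0,2,0],[0,0,3])]))
    return r.x.round(2),round(r.fun,1),round(best[0],1)
E
python3 - <<'E'
from h import *
L=lambda n:{k:v for k,v in np.load(n).items()}
a,b,c=L('w1.npz'),L('w2.npz'),L('w3.npz')
print('mid',hexfit(c,(477,-159),33,62),hexfit(b,(477,-159),33,62),hexfit(a,(477,-159),33,62))
print('large',hexfit(c,(513,-304),40,62),hexfit(a,(513,-304),40,62))
print('small',hexfit(b,(677,-187),26,62))
for px in((341,230),(348,200),(380,220),(275,202)): print(atz(c,px,8).round(), atz(c,px,62).round(1))
E
```

```text
mid (array([ 476.76, -159.24,   75.62]), np.float64(-221.7), np.float32(-217.1)) (array([ 477.29, -158.97,   76.83]), np.float64(-197.1), np.float32(-194.7)) (array([ 476.98, -158.93,   79.94]), np.float64(-221.6), np.float32(-220.3))
large (array([ 512.18, -303.97,   97.82]), np.float64(-196.8), np.float32(-173.1)) (array([ 511.88, -304.91,   94.83]), np.float64(-208.2), np.float32(-191.2))
small (array([ 676.44, -185.73,  114.04]), np.float64(-202.0), np.float32(-194.0))
[ 435. -215.    8.] [ 453.4 -206.7   62. ]
[ 462. -222.    8.] [ 475.8 -211.9   62. ]
[ 442. -250.    8.] [ 459.5 -235.2   62. ]
[ 463. -158.    8.] [ 477.2 -159.5   62. ]
```

```bash
python3 -m inch '{"xyz":[[0,0,0],[0,0,0],[0.5,30,-1.1],[0,35,0],[0,35,0],[0,25,0],[0,0,0],[0,0,0]],"yaw":[5.25,5.25,0,0,0,0,0,0],"claw":[0.75,0.75,0.75,0.75,0.75,0.75,0.75,0.75]}' 60
python3 - <<'E'
from h import *
plan(477,-159.2,48,166.5)
E
```

```text
time: 6.7
tool_pos: [477.7, -158.1, 76.2]
orientation: [-90.0, 0.1, 166.7]
contact_force: [0.2, -0.3, 0.4]
grip_width: 0.752
t 6.7 pos [ 477.7 -158.1   76.2] ori [-9.0020e+01  7.0000e-02  1.6669e+02] F [ 0.2 -0.3  0.4] w 0.752
  shift first: [ 0.5 28.2  1.3] | turn 0.19 | shift after turn: [ 0.5 28.2  1.3]
```

```bash
python3 -m inch '{"xyz":[[0,14,0.5],[0,13.5,0],[0,0,0],[0,0,0],[0,0,0],[0,0,0],[0,0,0],[0,0,0],[0,0,0],[0,0,0]],"yaw":[0,0,0,0,0,0,0,0,0,0],"claw":[0.75,0.75,0.75,0,0,0,0,0,0,0]}' 70
```

```text
time: 7.7
tool_pos: [477.0, -159.0, 48.8]
orientation: [-90.0, 0.1, 166.6]
contact_force: [-1.3, 0.1, 5.9]
grip_width: 0.377
```

```bash
python3 -m inch '{"xyz":[[0,-20,0],[0,-40,0],[0,-45,0],[0,0,0],[0,0,0],[0,0,-42],[0,0,-43],[0,0,-43],[0,0,-43],[0,0,-43],[0,0,-42]],"yaw":[0,0,0,-5.1,-5.1,0,0,0,0,0,0],"claw":[0,0,0,0,0,0,0,0,0,0,0]}'
python3 -m inch '{"xyz":[[0,0,0],[0,0,0]],"yaw":[0,0],"claw":[0,0]}'
python3 - <<'E'
from h import *
w=bot.get_image('wrist'); save(w,'w4.png'); np.savez('w4.npz',**{k:np.array(v) for k,v in w.items()})
s=bot.read_state(); print(s['tool_pos'],s['orientation'],s['contact_force'],s['grip_width'])
E
```

```text
time: 8.8
tool_pos: [490.2, 98.3, 153.1]
orientation: [-90.0, 0.0, 176.8]
contact_force: [0.7, 0.3, -2.0]
grip_width: 0.375
time: 9.0
tool_pos: [490.2, 97.7, 152.9]
orientation: [-90.0, -0.0, 177.0]
contact_force: [-0.1, 0.4, -2.5]
grip_width: 0.37
[490.16483546  96.14072369 152.70568683] [-8.99565526e+01 -2.96719953e-02  1.76850353e+02] [-0.43276438 -0.40013285 -1.71936041] 0.3765220684888513
```

View pics/w4.png

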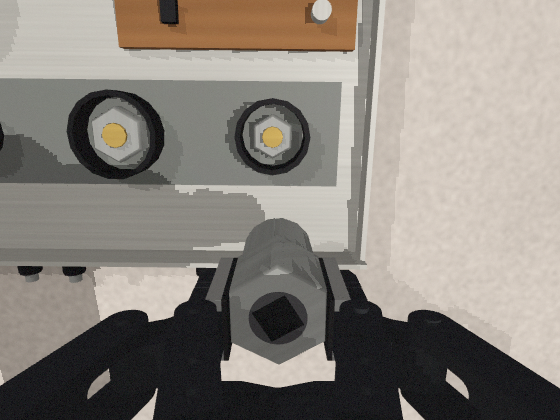

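The target nut (272,137) is about 37 px across, or 22 mm, and the shroud is about 42 mm outside, so the middle socket is right. The socket hangs straight in the jaws. Next I fix the nut's centre and the row's heading.

```bash
python3 - <<'E'
from h import *
L=lambda n:{k:v for k,v in np.load(n).items()}
b,c=L('w2.npz'),L('w4.npz')
print('stud@60',atz(c,(272.5,137),60).round(1),'rim@63',atz(c,(272.5,136.5),63).round(1), 'tri',tri([(c,(272.5,137)),(b,(151.5,188.5))]))
print('nut2 stud',atz(c,(114,135),60).round(1))
for af in(20,21,22): print(af,hexfit(c,atz(c,(272.5,137),57),af,57))
for px in((119,47.5),(354,50)): print('board',atz(c,px,46).round(1))
# stud by colour
hsv=cv2.cvtColor(c['img'],cv2.COLOR_RGB2HSV); m=cv2.inRange(hsv,(12,120,100),(35,255,255)); m[:110]=0
n,l,st,ce=cv2.connectedComponentsWithStats(m)
for i in range(1,n):
    if st[i,4]>60: print('stud',ce[i].round(1),st[i,4],atz(c,ce[i],60).round(1))
# socket top centre held
print('socket top expected px',proj(c,(*bot.read_state()['tool_pos'][:2],152.8+14)))
E
```

```text
stud@60 [541.1  98.   60. ] rim@63 [541.6  97.9  63. ] tri (array([541.18177527,  98.08852262,  57.72858094]), [0.2394488812356379, 0.23944888123519675])
nut2 stud [547.  187.6  60. ]
20 (array([541.5 ,  98.01,  88.06]), np.float64(-250.0), np.float32(-248.9))
21 (array([541.58,  98.66,  90.09]), np.float64(-247.3), np.float32(-236.3))
22 (array([542.98,  98.01,  77.98]), np.float64(-225.2), np.float32(-224.3))
board [594.6 182.5  46. ]
board [586.2  49.1  46. ]
stud [114.2 134.8] 456 [547.1 187.5  60. ]
stud [272.1 136.7] 318 [541.3  98.2  60. ]
socket top expected px [np.float64(282.74032115675726), np.float64(319.1809537524619)]
```

```bash
python3 -m inch '{"xyz":[[-26,0,-2],[-25,0,-1.5],[0,18,0],[0,17,0],[0,0,0],[0,0,0],[0,0,0]],"yaw":[0.5,0,0,0,0,0,0],"claw":[0,0,0,0,0,0,0]}'
python3 -m inch '{"xyz":[[0,0,0]],"yaw":[0],"claw":[0]}'
python3 -m inch '{"xyz":[[0,0,0]],"yaw":[0],"claw":[0]}'
python3 - <<'E'
from h import *
plan(541.4,98.1,105,176.3)
w=bot.get_image('wrist'); save(w,'w5.png')
E
```

```text
time: 9.75
tool_pos: [542.1, 96.5, 118.7]
orientation: [-90.0, 0.1, 176.3]
contact_force: [0.2, 0.3, -1.4]
grip_width: 0.374
time: 9.85
tool_pos: [542.2, 97.0, 118.8]
orientation: [-90.0, 0.1, 176.3]
contact_force: [-0.6, -0.3, -2.0]
grip_width: 0.381
time: 9.95
tool_pos: [542.0, 97.1, 118.5]
orientation: [-90.0, 0.1, 176.3]
contact_force: [-1.0, -0.6, -1.1]
grip_width: 0.382
t 9.95 pos [542.   97.1 118.5] ori [-9.0010e+01  6.0000e-02  1.7633e+02] F [-1.  -0.6 -1.1] w 0.382
  shift first: [ 0.6 13.5 -0.9] | turn 0.03 | shift after turn: [ 0.6 13.5 -0.9]
```

```bash
python3 -m inch '{"xyz":[[0.5,2,-1],[0,2,0],[0,2,0],[0,2,0],[0,1.5,0],[0,0,0]],"yaw":[0,0,0,0,0,0],"claw":[0,0,0,0,0,0]}'
python3 -m inch '{"xyz":[[0,0,0]],"yaw":[0],"claw":[0]}'
```

```text
time: 10.6
tool_pos: [541.0, 98.1, 108.0]
orientation: [-90.0, -0.0, 176.3]
contact_force: [0.1, 0.9, -2.0]
grip_width: 0.375
time: 10.7
tool_pos: [541.2, 98.2, 108.2]
orientation: [-90.0, -0.0, 176.3]
contact_force: [0.2, 0.2, -0.8]
grip_width: 0.374
```

Past the rim (111.8) with no contact, so the nose is inside the shroud. I go on slowly onto the nut.

```bash
python3 -m inch '{"xyz":[[0,1.5,0],[0,1.5,0],[0,1.5,0],[0,0,0]],"yaw":[0,0,0,0],"claw":[0,0,0,0]}'
python3 -m inch '{"xyz":[[0,0,0]],"yaw":[0],"claw":[0]}'
```

```text
time: 11.1
tool_pos: [541.0, 98.2, 103.6]
orientation: [-90.0, -0.0, 176.3]
contact_force: [-0.5, -0.1, -1.5]
grip_width: 0.374
time: 11.2
tool_pos: [541.1, 98.2, 103.7]
orientation: [-90.0, -0.0, 176.3]
contact_force: [0.3, 0.5, -2.4]
grip_width: 0.376
```

Below nut-top contact (105.8) with no force, so it is going over the nut. Next down to the deck.

```bash
python3 -m inch '{"xyz":[[0,2,0],[0,2,0],[0,2,0],[0,2,0],[0,0,0]],"yaw":[0,0,0,0,0],"claw":[0,0,0,0,0]}'
python3 -m inch '{"xyz":[[0,1,0],[0,1,0],[0,0,0]],"yaw":[0,0,0],"claw":[0,0,0]}'
```

```text
time: 11.7
tool_pos: [541.0, 98.1, 95.4]
orientation: [-90.0, -0.0, 176.3]
contact_force: [0.1, 0.3, -2.2]
grip_width: 0.378
time: 12.0
tool_pos: [541.3, 98.2, 93.9]
orientation: [-90.0, 0.0, 176.3]
contact_force: [-0.5, -0.2, -0.9]
grip_width: 0.377
```

```bash
python3 -m inch '{"xyz":[[0,0.7,0],[0,0,0]],"yaw":[0,0],"claw":[0,0]}'
python3 -m inch '{"xyz":[[0,0.7,0],[0,0,0]],"yaw":[0,0],"claw":[0,0]}'
```

```text
time: 12.2
tool_pos: [541.3, 98.2, 93.8]
orientation: [-90.0, 0.0, 176.3]
contact_force: [-2.4, -1.1, 6.0]
grip_width: 0.372
time: 12.4
tool_pos: [541.4, 98.2, 93.8]
orientation: [-90.0, 0.0, 176.3]
contact_force: [-4.3, -1.4, 12.9]
grip_width: 0.375
```

Contact at 93.8, which is the predicted home height. One more small press, then a last look.

```bash
python3 -m inch '{"xyz":[[0,0.5,0],[0,0,0],[0,0,0]],"yaw":[0,0,0],"claw":[0,0,0]}'
python3 - <<'E'
from h import *
w=bot.get_image('wrist'); s=bot.get_image('scene')
cv2.imwrite('pics/e1.png',np.hstack([cv2.resize(w['img'],(400,300))[:,:,::-1],cv2.resize(s['img'][60:360,100:400],(400,300),interpolation=2)[:,:,::-1]]))
r=bot.read_state(); print(r['tool_pos'],r['orientation'],r['contact_force'],r['wrist_torque'],r['grip_width'])
E
```

```text
time: 12.7
tool_pos: [541.4, 98.2, 93.7]
orientation: [-90.0, 0.0, 176.3]
contact_force: [-6.2, -1.3, 17.1]
grip_width: 0.382
[541.42670887  98.22283062  93.73724706] [-8.99855647e+01  4.38673474e-02  1.76330245e+02] [-5.07219373 -1.44682828 16.81868393] [-0.34982027  1.36919987  0.00493634] 0.37134259751876536
```

View pics/e1.png

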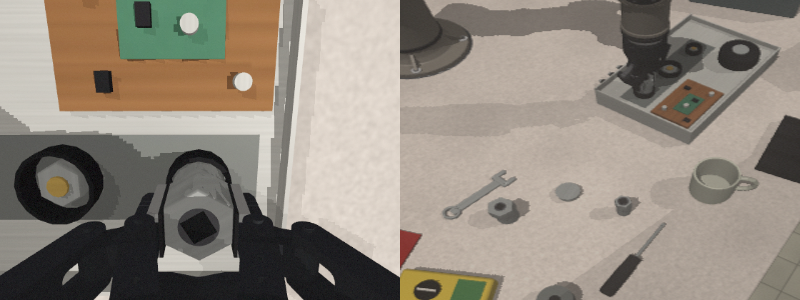

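The picture shows the socket seated inside the shroud and upright. The other two sockets stand on the bench, and the bystanders haven't moved.

```bash
python3 -c "
from workcell import bot
print(bot.sign_off())"
```

```text
the job is handed in; nothing more can be done
None
```

The middle (22 mm) socket fits the right-hand nut. It is pushed fully home, upright and still held in the gripper, and I handed the job in at about 12.7 s.

- **Choice:** the nut measured about 22 mm across flats from the wrist camera. So I tried the middle socket first, it fitted, and the small and large sockets were never touched.
- **Fit:** the socket passed the shroud rim and the nut top with no contact force. It stopped at TCP height 93.8 mm, which is exactly the height worked out for its lower face on the deck.
- **Push:** it stayed at that height as I pressed down to about 17 N, with about 5 N sideways. The socket had not slipped in the grip (opening 0.37–0.38).
- **Last picture:** it showed the socket upright in its shroud, the other two sockets standing, and the bystanders in view (spanner, tin, screwdriver and mug, with multimeter and spool partly cropped) where they had been.

No check failed. The one small disagreement was about 1 mm between the arm's reading and the camera, which I corrected before going down.

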